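Scrub out the tile-chip dispenser and hold its gate open

TASK

Clean the empty tile-chip dispenser: take the long brush out of its pot, push it down to the floor of the clear tube, draw it up to about the tube's mouth and push it down to the floor again, then stand it back in its pot. Then pull the dispenser's spring-return gate out by its post until its pointer is level with the upright mark, and keep it there: finish while still holding the post, as the gate springs shut when let go. Leave everything else on the table where it is.

Things in the scene. Friction and masses are not known exactly. Their poses are not given: they have to be found in the camera images.
- dispenser: Tile-chip dispenser, empty, fixed: plywood base 245 x 150 x 8 mm (x -200 to +45 mm), two rails (tops at z 30 mm, at y +-38 mm), upright clear tube (inner diameter 60, outer 68 mm, collar 82 mm wide up to z 40 mm, open top at z 120 mm). Origin on the table under the tube's axis; x points from the gate's post to the tube, away from the robot at yaw 0; y to the left. Yaw up to 17 degrees either way.
- tube_floor (a point): Centre of the tube's floor (top face of the shut gate), 28 mm above the table, on the tube's axis; axes as the dispenser's.
- tube_rim (a point): Centre of the tube's open mouth, 120 mm above the table.
- gate: Spring-return gate: steel plate sliding between the rails, shut at the start, travel 65 mm along the dispenser's -x. At its robot end an upright wooden post, 18 mm diameter, z 36 to 92 mm, with a 4 mm pointer arm over the +y rail. The spring pulls it shut with 3 N plus 1 N per 10 mm. Origin on the post's axis, z 22 mm, 115 mm from the tube's axis when shut; axes as the dispenser's.
- gate_post (a point): Point on the gate post's axis where it is best pinched from above, 74 mm above the table, 18 mm below its top.
- gate_index (a point): Tip of the gate's pointer arm, 62 mm to the dispenser's +y of the post's axis, 32 mm above the table; at the same place along the slide as the post's axis.
- mark: The mark: upright dark steel blade 4 mm thick along x, 10 mm wide, top 38 mm above the table, fixed on the dispenser's base outside the +y rail, 69 mm from the centre line. Stands 30 to 50 mm further out (dispenser -x) than the shut gate's pointer; varies. Origin at its underside, axes as the dispenser's; the pointer is level with it when the pointer tip's x in this frame is 0.
- stand: White ceramic brush pot, fixed to the table, open top, outer diameter 64 to 68 mm, height 66 mm, inner diameter 52 mm or more, inner floor 6 mm above the table. Origin under its axis. On the left or right of the dispenser.
- stand_floor (a point): Centre of the pot's inner floor, 6 mm above the table.
- brush: Long round tube brush, 200 mm, about 80 g, loose, standing upright in the brush pot: rigid grey bristle head 40 mm diameter from 0 to 55 mm, steel stem 8 mm diameter to 100 mm, wooden handle 20 mm diameter from 100 to 200 mm. Origin at the centre of the head's lower end, z along the handle.
- brush_tip (a point): Centre of the brush head's lower end.
- brush_grip (a point): Point on the handle's axis 165 mm above the brush tip, to grip from above.
- jar: Bystander, loose: closed squat green glass jar with a metal cap, 66 mm across, 85 mm high; stands in the place across from the brush pot (left or right of the dispenser, swapped with the pot at random).
- flat_brush: Bystander, loose: short flat paint brush lying beyond the dispenser, 170 mm long (not the brush for this job).
- scissors: Bystander, loose: scissors with orange handles lying beyond the dispenser on the right, about 190 mm long, 10 mm high.
- dish: Bystander, loose: clear shallow plastic dish, 110 mm across, 20 mm high, beyond the dispenser on the left.
- sponge_block: Bystander, loose: cork block 55 x 100 x 32 mm, near the robot on the right.
- spatula: Bystander, loose: spatula 200 mm long lying near the robot on the left.
- glue: Bystander, loose: white plastic glue bottle, 60 mm across, 170 mm high, on the right.

How it is judged:
By the outcome, as a careful person would: the job done as asked, in the order asked, and still so for the second after the job is handed in, while the arm keeps its last pose, push and grip.
It also fails if it takes over 61 s, if anything falls off the work surface, if the arm or the gripper's body presses on something with over 40 N, if the wrist force passes 120 N, or if a joint passes its speed limit or range.

ROBOT

A 6-joint arm with a two-finger parallel gripper is mounted at the origin on the work surface. World frame = base frame: x ahead of the robot, y to its left, z up, the work surface at z = 0. Lengths are in m, angles in rad, forces in N, time in s.
With the tool pointing down it reaches from about 0.375 to 0.975 m from the base axis. Payload 3.8 kg.
Tool frame: the origin (TCP) lies midway between the tips of the shut fingers; the grasp point (between the pads) lies 19 mm behind it; z points along the fingers, y is the line along which they close (so a half turn about z gives the same grasp; the last joint's range is limited). The gripper opens to 85 mm and grips with 20 to 120 N. Pads are 22 mm wide; open, the fingers measure 114 mm over their backs; the gripper's body (76 mm by 85 mm) begins 54 mm behind the grasp point. The pads swing forward as they close: fully open they stand 13 mm farther back than shut.
Start: joints at [-1.157, 0.264, 1.604, -0, 1.274, -0.037], TCP at [0.294, -0.608, 0.231] pointing down, gripper open.
Joint ranges: [-2.63, 2.63], [-0.94, 2.18], [0.31, 2.57], [-1.31, 4.45], [0, 2.66], [-2.55, 2.55]. Speed limits (rad/s): [2.57, 2.57, 3.14, 3.14, 3.14, 3.14].

INTERFACE

Orientations are given as a rotation vector (axis times angle).
In Python, from workcell import * gives the robot as it stands. The module is installed in compiled form; this text tells all that it offers.
- The arm moves only by the tool apply_moves, never from a script. Its arguments are lists of equal length, an entry for each row: "fingers": the opening, from 0 (shut) to 1 (fully open); "travel": the shift along the tool's x, y, z normalised to -1 to 1, where 1 is 0.05 m, a list of three; "rotation": the turn, a rotation vector about the tool's x, y, z normalised to -1 to 1, where 1 is 6 degrees, a list of three. In form: {"fingers": [fingers, ...], "travel": [[dx, dy, dz], ...], "rotation": [[ax, ay, az], ...]}. A call has 1 to 12 rows; each row shifts and turns the commanded pose from where the row before left it, along the tool's axes as they then stand; what a row does not reach is not made up. A row lasts 1/10 s, in which the tool goes at most 50 mm and 8.59 degrees, less where a joint would pass 70% of its speed; a pose out of reach is approached as far as the arm can. A call with a number of a shift or a turn outside -1 to 1 is refused whole. A call with a gripper value outside its range is refused whole. The fingers move at their own pace and stop on an object; "newtons" is the grip in N (left out, the last holds). Time passes only in rows, so rows that do not move let the fingers close. It gives the time, the measured TCP pose, the force, the opening and the grip force at its end, in the units of the state.
- read_state(): the state, without advancing time (a new reading comes with each control period).
- read_camera(name): name is "scene" or "top" or "wrist"; returns a dict with "image" (384x512x3 uint8, red, green, blue), "fx", "fy", "cx", "cy" (pixels), "extrinsics" (4x4, takes a point from world to camera coordinates). Camera axes: x right, y down, z forward; pixel columns grow to the right and rows downward; lengths in m; the calibration is good to about 2 mm. A picture is of the moment at which its call begins. There is no depth.
- finish_job(): hands the job in; it is judged then, once.
Trained networks look in the newest picture that a camera, given by its name, has taken for a name from the list of things; names that differ only in an ending like _2 or _b are one class to them, and where a whole thing is asked for, a point or a joint stands for the part that bears it (a point fixed in the world has none). Each returns a list of dicts, best first, with "p" (0 to 1); they miss things now and then, are a little off and sometimes report something else, mostly with a low value. They report only what shows in the picture. A call takes as long as a camera call.
- regions_of(camera, name): "mask" (384x512 bool, what is visible of it) and "bbox" ([left, top, width, height] in pixels, round what is visible of it).
- tip_of(camera, name): "location" ([column, row] in pixels: a listed point, or the origin of a listed thing).
The state is a dict: "time": time; "q": joint angles; "joint_vel": joint speeds; "joint_torque": joint torques, N m; "tool_pos": TCP position; "tcp_rot": TCP orientation; "wrist_force": force on the tool from outside, world axes, zero at the start; "torque": the same for the moment, N m; "width": opening from 0.0 (shut) to 1.0 (fully open); "grip_force": force on a finger pad.
Only numpy, scipy, OpenCV 4.12 (cv2) and the standard library are available. Lean on these libraries where they do the work, as an engineer would, in place of code of your own. Each camera call takes 0.05 s, during which the arm holds its last target. There are 200 camera calls.

## Working session

There is one attempt and no reset: what is moved stays moved. The work goes in short steps, Python scripts to look and compute and a tool call to move; the robot and the scene stay as the last step left them, time stands still between calls to the robot, and variables do not carry over. Pictures are saved under pics/ and viewed, at most 10 in all, crops included, and the job is handed in when it is done.

Besides the shell and the picture viewer there is one more tool, called after "Request:" by a JSON object that holds its "method" and its "body", one argument or row to a line. apply_moves: Moves the arm, as the interface text tells. Scaled input: -1 to 1 covers 0.05 m each way for a shift and 6 degrees each way for a turn. Its arguments: {"type":"object","properties":{"fingers":{"type":"array","items":{"type":"number"}},"travel":{"type":"array","items":{"type":"array","items":{"type":"number"}}},"rotation":{"type":"array","items":{"type":"array","items":{"type":"number"}}},"newtons":{"type":"number"}},"required":["fingers","travel","rotation"]}

```bash
mkdir -p pics; cat > h.py <<'E'
from workcell import *
import numpy as np, cv2
from scipy.spatial.transform import Rotation as R
def ray(c,px):
    E=np.array(c["extrinsics"]); Rm=E[:3,:3]; o=-Rm.T@E[:3,3]
    d=Rm.T@np.array([(px[0]-c["cx"])/c["fx"],(px[1]-c["cy"])/c["fy"],1]); return o,d/np.linalg.norm(d)
def atz(c,px,z):
    o,d=ray(c,px); return o+d*(z-o[2])/d[2]
def proj(c,p):
    E=np.array(c["extrinsics"]); q=E[:3,:3]@np.array(p)+E[:3,3]; return np.array([c["fx"]*q[0]/q[2]+c["cx"],c["fy"]*q[1]/q[2]+c["cy"]])
def tri(rs):
    A=0;b=0
    for o,d in rs:
        P=np.eye(3)-np.outer(d,d);A=A+P;b=b+P@o
    return np.linalg.solve(A,b)
def save(c,n): cv2.imwrite("pics/"+n,c["image"][:,:,::-1])
E
python3 - <<'E'
from h import *
np.set_printoptions(precision=4,suppress=True)
s=read_state();print(s["time"],s["tool_pos"],s["tcp_rot"],s["width"])
C={n:read_camera(n) for n in("scene","top")}
for n,c in C.items():
    save(c,n+"0.png"); print(n,ray(c,(256,192)))
Z=dict(tube_floor=.028,tube_rim=.12,gate_post=.074,gate_index=.032,mark=0.008,stand=0,stand_floor=.006,brush_tip=.006,brush_grip=.171,jar=0,glue=0,dispenser=0)
for k,z in Z.items():
    rs=[]
    for n in C:
        r=tip_of(n,k)
        for t in r[:2]: print(k,n,round(t["p"],2),np.round(t["location"],1),atz(C[n],t["location"],z))
        if r: rs.append(ray(C[n],r[0]["location"]))
    if len(rs)==2: print("   tri",tri(rs))
E
```

```text
0.0 [ 0.2938 -0.6069  0.23  ] [-3.06   -0.7016  0.0007] 0.9935018573702727
scene (array([ 1.3269, -0.3934,  1.0696]), array([-0.5942,  0.2676, -0.7585]))
top (array([ 0.3225, -0.0546,  1.5814]), array([ 0.2048,  0.0062, -0.9788]))
tube_floor scene 0.72 [305.5 218.9] [0.6594 0.0564 0.028 ]
tube_floor top 0.57 [225.3 191.4] [0.6476 0.0532 0.028 ]
tube_floor top 0.39 [156.9 159.4] [0.749  0.2775 0.028 ]
   tri [0.6514 0.0574 0.0172]
tube_rim top 0.95 [222.2 182. ] [0.6571 0.0571 0.12  ]
tube_rim top 0.72 [136.  274.7] [0.3756 0.2992 0.12  ]
gate_post scene 0.97 [275.7 183. ] [0.5407 0.0223 0.074 ]
gate_post scene 0.28 [289.8 180.8] [0.5505 0.0622 0.074 ]
gate_post top 0.9 [234.3 219.8] [0.5496 0.0197 0.074 ]
gate_post top 0.31 [159.  164.8] [0.719  0.2601 0.074 ]
   tri [0.5481 0.0189 0.0832]
gate_index scene 0.92 [292.9 181.3] [0.5234 0.0887 0.032 ]
gate_index top 0.91 [213.7 227.8] [0.5293 0.0858 0.032 ]
   tri [0.5285 0.0854 0.0387]
mark scene 0.55 [291.4 183.1] [0.5093 0.0924 0.008 ]
stand scene 0.89 [358.7 174.8] [0.5623 0.2991 0.    ]
stand scene 0.68 [307.3 197.4] [0.5737 0.112  
[... 426 characters left out ...]
.2911 0.171 ]
brush_grip scene 0.43 [276.8 195.1] [ 0.6547 -0.0338  0.171 ]
brush_grip top 0.79 [140.9 213.1] [0.5493 0.284  0.171 ]
brush_grip top 0.58 [151.  221.5] [0.5255 0.2535 0.171 ]
   tri [0.5511 0.2873 0.1708]
jar scene 0.64 [194.7 225.9] [ 0.5287 -0.2252  0.    ]
jar top 0.61 [308.2 225.5] [ 0.5468 -0.2142  0.    ]
   tri [ 0.5426 -0.2202  0.0153]
glue scene 0.71 [131.  277.6] [ 0.6143 -0.4318  0.    ]
glue scene 0.46 [356.9 168.5] [0.5373 0.3088 0.    ]
glue top 0.91 [375.4 206.8] [ 0.612  -0.4313  0.    ]
   tri [ 0.6125 -0.4319 -0.0028]
dispenser scene 0.86 [304.8 220.7] [0.6463 0.0636 0.    ]
dispenser top 0.68 [228.7 194.8] [0.6424 0.0438 0.    ]
   tri [0.6457 0.0525 0.0039]
```

```bash
python3 - <<'E'
import cv2,numpy as np
t=cv2.imread("pics/top0.png")[130:290,110:320];s=cv2.imread("pics/scene0.png")[90:270,180:400]
a=cv2.resize(t,None,fx=2.5,fy=2.5,interpolation=2)[:400,:400];b=cv2.resize(s,(400,int(400*180/220)))
cv2.imwrite("pics/v1.png",np.hstack([cv2.resize(t,(400,305),interpolation=2),cv2.resize(s,(400,305))]))
E
```

```text
(no output)
```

View pics/v1.png

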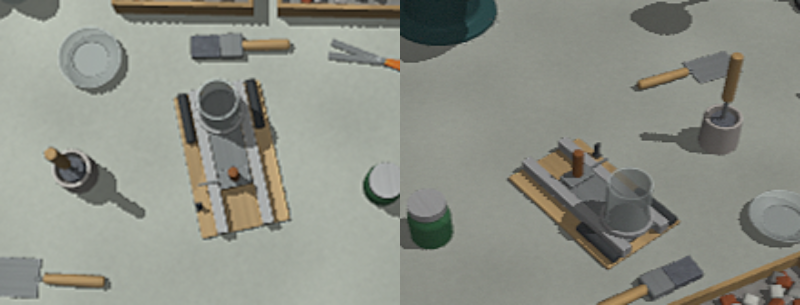

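Request:
{"method": "apply_moves", "body": {
  "fingers": [1,1,1,1,1,1,1,1,1,1,1,1],
  "travel": [
    [0,0,-0.25],
    [0,0,-0.25],
    [0,0,-0.25],
    [0,0,-0.25],
    [0,0,-0.25],
    [0,0,-0.25],
    [0,0,-0.25],
    [0,0,-0.25],
    [0,0,-0.25],
    [0,0,-0.25],
    [0,0,0],
    [0,0,0]
  ],
  "rotation": [
    [0,0,-1],
    [0,0,-1],
    [0,0,-1],
    [0,0,-1],
    [0,0,-1],
    [0,0,-1],
    [0,0,-1],
    [0,0,-1],
    [0,0,-1],
    [0,0,-1],
    [0,0,-1],
    [0,0,-1]
  ]
}}

```text
time: 2.5
tool_pos: [0.2942, -0.6079, 0.3573]
tcp_rot: [2.059, 2.371, -0.001]
wrist_force: [-0.0, -0.5, -0.3]
width: 1.0
grip_force: 0.0
```

```bash
cat >> h.py <<'E'
np.set_printoptions(precision=4,suppress=True)
def totool(target):
    s=read_state(); M=R.from_rotvec(s["tcp_rot"]).as_matrix()
    print("t",round(s["time"],2),"pos",np.array(s["tool_pos"]),"yheading",np.degrees(np.arctan2(M[1,1],M[0,1])),"z",M[:,2],"F",np.array(s["wrist_force"]),"w",s["width"],s["grip_force"])
    print("units",M.T@(np.array(target)-s["tool_pos"])/.05)
E
python3 - <<'E'
from h import *
totool([0.44,0.20,0.33])
c=read_camera("wrist");E=np.array(c["extrinsics"]);s=read_state();M=R.from_rotvec(s["tcp_rot"]).as_matrix()
o,d=ray(c,(256,192));print(M.T@(o-s["tool_pos"]),M.T@d,c["fx"],M.T@E[0,:3])
E
```

```text
t 2.5 pos [ 0.2942 -0.6079  0.3573] yheading 8.073839207322244 z [ 0.0006 -0.0015 -1.    ] F [-0.0433 -0.4616 -0.2684] w 0.9997285648341826 0.0
units [15.5888  5.1562  0.5232]
[ 0.0744  0.0005 -0.1428] [-0.3121 -0.0039  0.95  ] 302.6712766066107 [-0.0026  1.     -0.0004]
```

Request:
{"method": "apply_moves", "body": {
  "fingers": [1,1,1,1,1,1,1,1,1,1,1,1],
  "travel": [
    [0.94,0.58,0],
    [0.94,0.58,0],
    [0.94,0.58,0],
    [0.94,0.58,0],
    [0.94,0.58,0],
    [0.94,0.58,0],
    [0.94,0.58,0],
    [0.94,0.58,0],
    [0.94,0.58,0],
    [0.94,0.58,0],
    [0.94,0.58,0],
    [0.94,0.58,0]
  ],
  "rotation": [
    [0,0,0],
    [0,0,0],
    [0,0,0],
    [0,0,0],
    [0,0,0],
    [0,0,0],
    [0,0,0],
    [0,0,0],
    [0,0,0],
    [0,0,0],
    [0,0,0],
    [0,0,0]
  ]
}}

```text
time: 3.75
tool_pos: [0.537, -0.0568, 0.3565]
tcp_rot: [2.066, 2.365, 0.0]
wrist_force: [1.1, -0.8, 0.1]
width: 0.997
grip_force: 0.0
```

Request:
{"method": "apply_moves", "body": {
  "fingers": [1,1,1],
  "travel": [
    [0,0,0],
    [0,0,0],
    [0,0,0]
  ],
  "rotation": [
    [0,0,-0.75],
    [0,0,-0.75],
    [0,0,0]
  ]
}}

```text
time: 4.05
tool_pos: [0.5367, -0.058, 0.3562]
tcp_rot: [-1.872, -2.523, 0.0]
wrist_force: [1.0, -0.7, -0.3]
width: 0.995
grip_force: 0.0
```

```bash
python3 - <<'E'
from h import *
totool([0.54,0.21,0.36])
c=read_camera("wrist");save(c,"w1.png")
Z=dict(tube_floor=.028,tube_rim=.12,gate_post=.074,gate_index=.032,gate=.022,mark=0.008,dispenser=0)
for k,z in Z.items():
    for t in tip_of("wrist",k)[:2]: print(k,round(t["p"],2),np.round(t["location"],1),atz(c,t["location"],z))
E
```

```text
t 4.05 pos [ 0.5367 -0.058   0.3562] yheading 16.83432271706536 z [-0.0003  0.     -1.    ] F [ 0.9962 -0.67   -0.283 ] w 0.9951589478066115 0.0
units [ 5.1113  1.6152 -0.0767]
tube_floor 0.6 [358.7  96.8] [0.6616 0.0527 0.028 ]
tube_rim 0.9 [379.9  97.7] [0.6577 0.0514 0.12  ]
gate_post 0.56 [281.3  92.7] [0.5461 0.0236 0.074 ]
gate_post 0.39 [377.7  97.4] [0.6721 0.0555 0.074 ]
gate_index 0.85 [282.6  48.3] [0.5321 0.082  0.032 ]
gate 0.95 [280.6  89.9] [0.5476 0.0283 0.022 ]
mark 0.45 [260.5  44.5] [0.5   0.081 0.008]
dispenser 0.71 [350.   98.2] [0.658 0.049 0.   ]
```

View pics/w1.png

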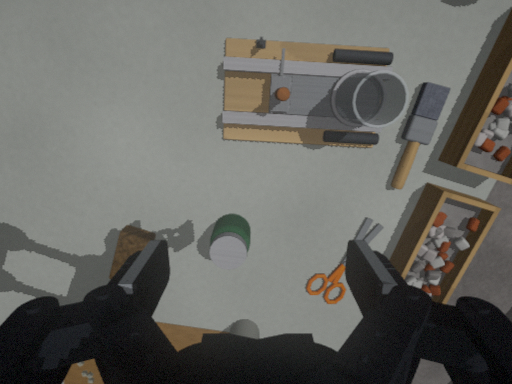

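Request:
{"method": "apply_moves", "body": {
  "fingers": [1,1,1,1,1,1,1,1],
  "travel": [
    [0.79,0.25,0],
    [0.79,0.25,0],
    [0.79,0.25,0],
    [0.79,0.25,0],
    [0.79,0.25,0],
    [0.79,0.25,0],
    [0,0,0],
    [0,0,0]
  ],
  "rotation": [
    [0,0,0],
    [0,0,0],
    [0,0,0],
    [0,0,0],
    [0,0,0],
    [0,0,0],
    [0,0,0],
    [0,0,0]
  ]
}}

```text
time: 5.25
tool_pos: [0.5397, 0.1904, 0.356]
tcp_rot: [1.87, 2.524, -0.001]
wrist_force: [1.1, 0.2, -0.0]
width: 1.0
grip_force: 0.0
```

```bash
python3 - <<'E'
from h import *
totool([0.55,0.287,0.36])
c=read_camera("wrist");save(c,"w2.png")
C={"scene":read_camera("scene"),"top":read_camera("top"),"wrist":c}
for k,z in dict(brush_grip=.171,stand_floor=.006,stand=0,brush_tip=.006).items():
    rs=[]
    for n in C:
        r=tip_of(n,k)
        if r: print(k,n,round(r[0]["p"],2),np.round(r[0]["location"],1),atz(C[n],r[0]["location"],z)); rs.append(ray(C[n],r[0]["location"]))
    if len(rs)>1:print("tri",tri(rs))
E
```

```text
t 5.25 pos [0.5397 0.1904 0.356 ] yheading 16.919001551951638 z [-0.0004 -0.0006 -1.    ] F [ 1.0852  0.1861 -0.0413] w 0.9995982614107403 0.0
units [ 1.7889  0.76   -0.0806]
brush_grip scene 0.6 [363.5 132.3] [0.5528 0.2901 0.171 ]
brush_grip top 0.78 [138.7 210.7] [0.5562 0.2908 0.171 ]
brush_grip wrist 0.63 [298.4  77.1] [0.5537 0.289  0.171 ]
tri [0.5546 0.2892 0.1731]
stand_floor scene 0.63 [353.1 172.6] [0.5514 0.2848 0.006 ]
stand_floor top 0.51 [146.9 223.2] [0.5435 0.3024 0.006 ]
stand_floor wrist 0.74 [283.8  86.7] [0.5547 0.2829 0.006 ]
tri [0.5489 0.2909 0.0039]
stand top 0.41 [149.3 219.2] [0.5575 0.2968 0.    ]
stand wrist 0.65 [285.6  85.5] [0.5573 0.2857 0.    ]
tri [0.5511 0.2837 0.0555]
brush_tip top 0.78 [147.6 220.8] [0.5513 0.3006 0.006 ]
brush_tip wrist 0.83 [284.7  80. ] [0.5529 0.2926 0.006 ]
tri [0.5481 0.2913 0.0431]
```

View pics/w2.png

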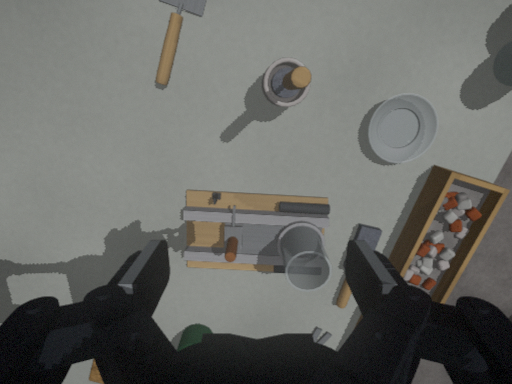

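```bash
python3 - <<'E'
from h import *
c=read_camera("wrist");C=read_camera("scene");T=read_camera("top")
im=c["image"]
print("rim",atz(c,(286,82),.066),"top",atz(c,(301,77),.204))
# handle mask axis in scene & top
for n,k in(("wrist",c),("scene",C),("top",T)):
    for nm in("stand","brush"):
        r=regions_of(n,nm)
        if r: print(n,nm,r[0]["p"],r[0]["bbox"])
# predicted
for n,k in(("wrist",c),("scene",C),("top",T)): print(n,[proj(k,(.5546,.2892,z)) for z in(.1,.17,.206)], proj(k,(.552,.287,.066)))
a,b=atz(c,(188,190),.008),atz(c,(328,198),.008);print("edge",a,b,np.degrees(np.arctan2(*(b-a)[[1,0]])))
a,b=atz(c,(184,215),.030),atz(c,(328,222),.030);print("rail",np.degrees(np.arctan2(*(b-a)[[1,0]])))
print("mark",atz(c,(213,200),.008),"tiprim",atz(c,(307,271),.12))
v=np.hstack([cv2.resize(c["image"][50:120,240:340],(400,280)),cv2.resize(C["image"][85:185,320:400],(352,440))[:280] if 0 else cv2.resize(C["image"][95:185,310:410],(311,280))])
cv2.imwrite("pics/v3.png",v[:,:,::-1])
E
```

```text
rim [0.5516 0.2865 0.066 ] top [0.5528 0.2865 0.204 ]
wrist stand 0.82 [260.6, 54.7, 46.9, 50.6]
wrist brush 0.65 [262.1, 55.6, 46.8, 49.6]
scene stand 0.56 [343.1, 149.4, 24.9, 29.6]
scene brush 0.59 [369.8, 203.3, 45.0, 28.7]
top stand 0.56 [134.0, 215.8, 19.2, 16.1]
top brush 0.65 [135.1, 208.8, 19.1, 15.6]
wrist [array([291.4686,  79.5346]), array([298.9213,  76.5474]), array([304.1669,  74.4448])] [286.3839  81.6904]
scene [array([359.642 , 150.9059]), array([363.5137, 133.0435]), array([365.6283, 123.2878])] [356.7629 158.7609]
top [array([144.6908, 215.1761]), array([139.2853, 211.3081]), array([136.2978, 209.1703])] [147.8037 217.7761]
edge [0.4517 0.0765 0.008 ] [0.6848 0.1323 0.008 ] 13.44153944408937
rail 13.878829610280848
mark [0.4969 0.0714 0.008 ] tiprim [0.6575 0.0492 0.12  ]
```

View pics/v3.png

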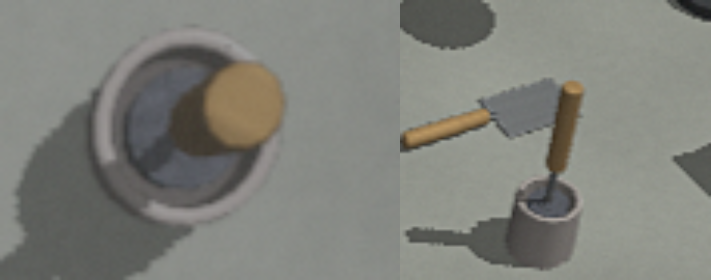

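Request:
{"method": "apply_moves", "body": {
  "fingers": [1,1,1,1,1,1,1,1,1,1,1],
  "travel": [
    [0.6,0.27,0],
    [0.6,0.27,0],
    [0.59,0.28,0],
    [0,0,0.1],
    [0,0,0.7],
    [0,0,0.8],
    [0,0,0.8],
    [0,0,0.8],
    [0,0,0.6],
    [0,0,0.28],
    [0,0,0]
  ],
  "rotation": [
    [0,0,0],
    [0,0,0],
    [0,0,0],
    [0,0,0],
    [0,0,0],
    [0,0,0],
    [0,0,0],
    [0,0,0],
    [0,0,0],
    [0,0,0],
    [0,0,0]
  ]
}}

```text
time: 7.55
tool_pos: [0.5515, 0.2861, 0.1496]
tcp_rot: [-1.871, -2.52, 0.007]
wrist_force: [-0.0, 0.2, 0.8]
width: 1.002
grip_force: 0.0
```

Request:
{"method": "apply_moves", "body": {
  "fingers": [0,0,0,0,0,0,0,0],
  "travel": [
    [0,0,0],
    [0,0,0],
    [0,0,0],
    [0,0,0],
    [0,0,0],
    [0,0,0],
    [0,0,0],
    [0,0,0]
  ],
  "rotation": [
    [0,0,0],
    [0,0,0],
    [0,0,0],
    [0,0,0],
    [0,0,0],
    [0,0,0],
    [0,0,0],
    [0,0,0]
  ],
  "newtons": 50
}}

```text
time: 8.35
tool_pos: [0.5533, 0.2875, 0.1536]
tcp_rot: [1.872, 2.523, 0.001]
wrist_force: [-2.1, -0.7, 5.0]
width: 0.224
grip_force: 48.7
```

```bash
python3 - <<'E'
from h import *
totool([0.553,0.288,0.36])
E
```

```text
t 8.35 pos [0.5533 0.2875 0.1536] yheading 16.831412271480747 z [ 0.0005  0.0004 -1.    ] F [-2.1183 -0.721   5.0183] w 0.22407285236958016 48.691375851631165
units [ 0.0118  0.0001 -4.1275]
```

Request:
{"method": "apply_moves", "body": {
  "fingers": [0,0,0,0,0,0,0,0,0,0,0,0],
  "travel": [
    [0,0,-0.3],
    [0,0,-0.6],
    [0,0,-0.8],
    [0,0,-0.8],
    [0,0,-0.5],
    [-0.6,0.07,-0.1],
    [-0.9,0.12,0],
    [-1,0.13,0],
    [-1,0.12,0],
    [-0.9,0.11,0],
    [-0.5,0.06,0],
    [-0.22,0.03,0]
  ],
  "rotation": [
    [0,0,0],
    [0,0,0],
    [0,0,0],
    [0,0,0],
    [0,0,0],
    [0,0,0],
    [0,0,0],
    [0,0,0],
    [0,0,0],
    [0,0,0],
    [0,0,0],
    [0,0,0]
  ]
}}

```text
time: 9.55
tool_pos: [0.6584, 0.0495, 0.3077]
tcp_rot: [1.876, 2.519, -0.0]
wrist_force: [-1.0, 0.6, -0.6]
width: 0.222
grip_force: 48.9
```

Request:
{"method": "apply_moves", "body": {
  "fingers": [0,0,0],
  "travel": [
    [0,0,0],
    [0,0,0],
    [0,0,0]
  ],
  "rotation": [
    [0,0,0],
    [0,0,0],
    [0,0,0]
  ]
}}

```text
time: 9.85
tool_pos: [0.6571, 0.0539, 0.3075]
tcp_rot: [-1.87, -2.524, -0.001]
wrist_force: [0.4, 0.5, -1.2]
width: 0.222
grip_force: 48.9
```

```bash
python3 - <<'E'
from h import *
totool([0.658,0.0515,0.308])
C={n:read_camera(n) for n in("scene","top","wrist")}
p=np.array(read_state()["tool_pos"])
for k in("brush_tip","tube_rim","tube_floor"):
    rs=[]
    for n in C:
        r=tip_of(n,k)
        if r: print(k,n,round(r[0]["p"],2),np.round(r[0]["location"],1),atz(C[n],r[0]["location"],{"tube_rim":.12,"tube_floor":.028,"brush_tip":p[2]-.1476}[k])); rs.append(ray(C[n],r[0]["location"]))
    if len(rs)>1:print("tri",tri(rs))
for n in C: print(n,proj(C[n],(p[0],p[1],p[2]-.1476)),proj(C[n],(.658,.0515,.12)))
s=C["scene"]["image"][130:260,240:380];w=C["wrist"]["image"][20:180,170:340]
v=np.hstack([cv2.resize(s,(420,390)),cv2.resize(w,(380,390))]);cv2.imwrite("pics/v4.png",v[:,:,::-1])
E
```

```text
t 9.85 pos [0.6571 0.0539 0.3075] yheading 16.929080073014823 z [-0.0001  0.0006 -1.    ] F [ 0.448   0.5351 -1.1781] w 0.2216752448471536 48.87062966823578
units [-0.0521  0.0032 -0.0103]
brush_tip scene 0.55 [288.4 183.2] [0.6233 0.0157 0.1599]
brush_tip top 0.64 [220.2 180.1] [0.6536 0.0601 0.1599]
brush_tip wrist 0.82 [255.5 169.9] [0.6552 0.0558 0.1599]
tri [0.6447 0.0431 0.166 ]
tube_rim scene 0.93 [305.1 197. ] [0.6545 0.0508 0.12  ]
tube_rim top 0.92 [221.6 181.2] [0.6595 0.059  0.12  ]
tube_rim wrist 0.85 [256.4 164.6] [0.6571 0.0524 0.12  ]
tri [0.6572 0.0539 0.1228]
tube_floor scene 0.92 [303.4 218.5] [0.6557 0.0518 0.028 ]
tube_floor top 0.95 [227.1 190.9] [0.6494 0.0476 0.028 ]
tube_floor wrist 0.76 [261.1 153.1] [0.6646 0.0499 0.028 ]
tri [0.6569 0.0497 0.0277]
scene [307.6671 187.3554] [305.9982 197.832 ]
top [222.4318 178.9355] [224.0657 181.7472]
wrist [256.7843 172.4867] [256.9104 165.5736]
```

View pics/v4.png

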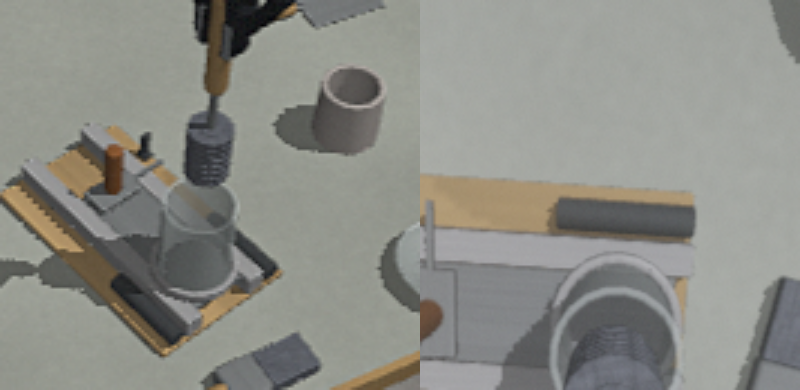

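Request:
{"method": "apply_moves", "body": {
  "fingers": [0,0,0,0,0,0,0,0,0,0],
  "travel": [
    [-0.04,0,0.1],
    [0,0,0.3],
    [0,0,0.4],
    [0,0,0.4],
    [0,0,0.4],
    [0,0,0.4],
    [0,0,0.3],
    [0,0,0.16],
    [0,0,0],
    [0,0,0]
  ],
  "rotation": [
    [0,0,0],
    [0,0,0],
    [0,0,0],
    [0,0,0],
    [0,0,0],
    [0,0,0],
    [0,0,0],
    [0,0,0],
    [0,0,0],
    [0,0,0]
  ]
}}

```text
time: 11.45
tool_pos: [0.6586, 0.0503, 0.1848]
tcp_rot: [1.872, 2.522, 0.001]
wrist_force: [0.2, -0.2, -0.4]
width: 0.22
grip_force: 48.9
```

Request:
{"method": "apply_moves", "body": {
  "fingers": [0,0,0,0],
  "travel": [
    [0,0,0.08],
    [0,0,0.08],
    [0,0,0.04],
    [0,0,0]
  ],
  "rotation": [
    [0,0,0],
    [0,0,0],
    [0,0,0],
    [0,0,0]
  ]
}}

```text
time: 11.85
tool_pos: [0.6587, 0.0504, 0.1756]
tcp_rot: [1.872, 2.522, 0.002]
wrist_force: [-0.5, 0.6, 3.0]
width: 0.222
grip_force: 49.4
```

Request:
{"method": "apply_moves", "body": {
  "fingers": [0,0,0,0],
  "travel": [
    [0,0,0.04],
    [0,0,0.04],
    [0,0,0],
    [0,0,0]
  ],
  "rotation": [
    [0,0,0],
    [0,0,0],
    [0,0,0],
    [0,0,0]
  ]
}}

```text
time: 12.25
tool_pos: [0.6596, 0.0503, 0.1753]
tcp_rot: [1.87, 2.52, 0.004]
wrist_force: [-5.7, -0.4, 16.3]
width: 0.219
grip_force: 51.7
```

Request:
{"method": "apply_moves", "body": {
  "fingers": [0,0,0,0,0,0,0,0,0],
  "travel": [
    [0,0,-0.1],
    [0,0,-0.25],
    [0,0,-0.4],
    [0,0,-0.4],
    [0,0,-0.4],
    [0,0,-0.25],
    [0,0,-0.08],
    [0,0,0],
    [0,0,0]
  ],
  "rotation": [
    [0,0,0],
    [0,0,0],
    [0,0,0],
    [0,0,0],
    [0,0,0],
    [0,0,0],
    [0,0,0],
    [0,0,0],
    [0,0,0]
  ]
}}

```text
time: 13.15
tool_pos: [0.6575, 0.0503, 0.263]
tcp_rot: [-1.872, -2.521, 0.002]
wrist_force: [0.6, -0.6, -0.8]
width: 0.22
grip_force: 49.1
```

Request:
{"method": "apply_moves", "body": {
  "fingers": [0,0,0,0,0,0,0,0,0,0,0,0],
  "travel": [
    [0,0,-0.06],
    [0,0,0],
    [0,0,0.1],
    [0,0,0.25],
    [0,0,0.4],
    [0,0,0.4],
    [0,0,0.35],
    [0,0,0.2],
    [0,0,0.08],
    [0,0,0.08],
    [0,0,0.04],
    [0,0,0]
  ],
  "rotation": [
    [0,0,0],
    [0,0,0],
    [0,0,0],
    [0,0,0],
    [0,0,0],
    [0,0,0],
    [0,0,0],
    [0,0,0],
    [0,0,0],
    [0,0,0],
    [0,0,0],
    [0,0,0]
  ]
}}

```text
time: 14.35
tool_pos: [0.6581, 0.0501, 0.1756]
tcp_rot: [1.872, 2.522, -0.0]
wrist_force: [-5.1, -1.0, 9.8]
width: 0.218
grip_force: 51.7
```

Request:
{"method": "apply_moves", "body": {
  "fingers": [0,0],
  "travel": [
    [0,0,0],
    [0,0,0]
  ],
  "rotation": [
    [0,0,0],
    [0,0,0]
  ]
}}

```text
time: 14.55
tool_pos: [0.6581, 0.0502, 0.1756]
tcp_rot: [1.872, 2.522, 0.0]
wrist_force: [-5.9, -1.5, 10.4]
width: 0.218
grip_force: 51.7
```

Request:
{"method": "apply_moves", "body": {
  "fingers": [0,0,0,0,0,0,0,0,0,0,0,0],
  "travel": [
    [0,0,-0.2],
    [0,0,-0.5],
    [0,0,-0.7],
    [0,0,-0.7],
    [0,0,-0.5],
    [0,0,-0.1],
    [0.6,-0.08,0],
    [0.95,-0.12,0],
    [1,-0.13,0],
    [1,-0.13,0],
    [0.9,-0.11,0],
    [0.5,-0.06,0]
  ],
  "rotation": [
    [0,0,0],
    [0,0,0],
    [0,0,0],
    [0,0,0],
    [0,0,0],
    [0,0,0],
    [0,0,0],
    [0,0,0],
    [0,0,0],
    [0,0,0],
    [0,0,0],
    [0,0,0]
  ]
}}

```text
time: 15.75
tool_pos: [0.5546, 0.2804, 0.3061]
tcp_rot: [-1.868, -2.524, 0.0]
wrist_force: [0.8, -0.9, -0.9]
width: 0.221
grip_force: 49.5
```

Request:
{"method": "apply_moves", "body": {
  "fingers": [0,0,0,0],
  "travel": [
    [0.2,-0.03,0],
    [0,0,0],
    [0,0,0],
    [0,0,0]
  ],
  "rotation": [
    [0,0,0],
    [0,0,0],
    [0,0,0],
    [0,0,0]
  ]
}}

```text
time: 16.15
tool_pos: [0.5531, 0.2851, 0.307]
tcp_rot: [1.874, 2.521, -0.001]
wrist_force: [-0.3, -0.1, -1.1]
width: 0.22
grip_force: 49.5
```

```bash
python3 - <<'E'
from h import *
totool([0.552,0.287,0.155])
C={n:read_camera(n) for n in("scene","wrist")}
p=np.array(read_state()["tool_pos"])
for n in C:
    r=tip_of(n,"brush_tip"); print(n,[(round(t["p"],2),t["location"]) for t in r[:2]],proj(C[n],(p[0],p[1],p[2]-.1476)))
    for t in tip_of(n,"stand_floor")[:1]: print("floor",atz(C[n],t["location"],.006))
s=C["scene"]["image"][80:200,300:420];w=C["wrist"]["image"][80:240,170:340]
v=np.hstack([cv2.resize(s,(390,390)),cv2.resize(w,(410,390))]);cv2.imwrite("pics/v5.png",v[:,:,::-1])
E
```

```text
t 16.15 pos [0.5531 0.2851 0.307 ] yheading 16.733060781381507 z [-0.     -0.0007 -1.    ] F [-0.2619 -0.088  -1.0646] w 0.2204878009161469 49.502012729644775
units [ 0.045  -0.0088  3.0399]
scene [(0.9, [362.5, 136.4]), (0.4, [224.5, 294.5])] [361.4152 135.8958]
floor [0.5406 0.2957 0.006 ]
wrist [(0.87, [255.9, 170.3])] [256.8242 172.1335]
floor [0.5521 0.2846 0.006 ]
```

View pics/v5.png

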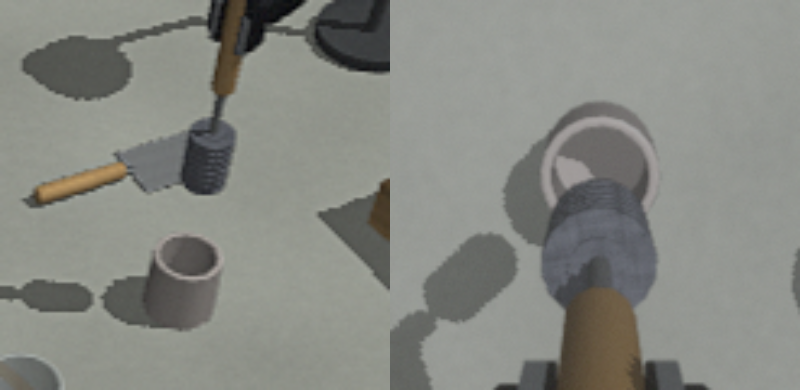

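Request:
{"method": "apply_moves", "body": {
  "fingers": [0,0,0,0,0,0,0,0,0,0,0,0],
  "travel": [
    [0.05,0,0.1],
    [0,0,0.3],
    [0,0,0.4],
    [0,0,0.4],
    [0,0,0.4],
    [0,0,0.4],
    [0,0,0.4],
    [0,0,0.3],
    [0,0,0.15],
    [0,0,0.08],
    [0,0,0.05],
    [0,0,0]
  ],
  "rotation": [
    [0,0,0],
    [0,0,0],
    [0,0,0],
    [0,0,0],
    [0,0,0],
    [0,0,0],
    [0,0,0],
    [0,0,0],
    [0,0,0],
    [0,0,0],
    [0,0,0],
    [0,0,0]
  ]
}}

```text
time: 17.65
tool_pos: [0.5521, 0.2891, 0.1588]
tcp_rot: [1.872, 2.522, 0.001]
wrist_force: [0.2, -0.4, -0.0]
width: 0.221
grip_force: 49.5
```

Request:
{"method": "apply_moves", "body": {
  "fingers": [0,0],
  "travel": [
    [0,0,0.04],
    [0,0,0]
  ],
  "rotation": [
    [0,0,0],
    [0,0,0]
  ]
}}

```text
time: 17.85
tool_pos: [0.552, 0.289, 0.1568]
tcp_rot: [1.872, 2.522, 0.001]
wrist_force: [-0.1, 0.5, -1.0]
width: 0.217
grip_force: 49.5
```

Request:
{"method": "apply_moves", "body": {
  "fingers": [0,0,0],
  "travel": [
    [0,0,0.04],
    [0,0,0.02],
    [0,0,0]
  ],
  "rotation": [
    [0,0,0],
    [0,0,0],
    [0,0,0]
  ]
}}

```text
time: 18.15
tool_pos: [0.5518, 0.289, 0.1536]
tcp_rot: [1.872, 2.522, 0.001]
wrist_force: [-0.7, 0.2, 0.8]
width: 0.218
grip_force: 49.7
```

Request:
{"method": "apply_moves", "body": {
  "fingers": [0.3,0.4,0.5,0.7,1,1,1,1],
  "travel": [
    [0,0,0],
    [0,0,0],
    [0,0,0],
    [0,0,0],
    [0,0,0],
    [0,0,0],
    [0,0,0],
    [0,0,0]
  ],
  "rotation": [
    [0,0,0],
    [0,0,0],
    [0,0,0],
    [0,0,0],
    [0,0,0],
    [0,0,0],
    [0,0,0],
    [0,0,0]
  ]
}}

```text
time: 18.95
tool_pos: [0.5517, 0.2889, 0.1533]
tcp_rot: [-1.872, -2.523, -0.0]
wrist_force: [-0.2, -0.5, -0.5]
width: 1.0
grip_force: 0.0
```

Request:
{"method": "apply_moves", "body": {
  "fingers": [1,1,1,1,1,1,1,1],
  "travel": [
    [0,0,-0.3],
    [0,0,-0.5],
    [0,0,-0.6],
    [0,0,-0.6],
    [0,0,-0.6],
    [0,0,-0.4],
    [0,0,0],
    [0,0,0]
  ],
  "rotation": [
    [0,0,0],
    [0,0,0],
    [0,0,0],
    [0,0,0],
    [0,0,0],
    [0,0,0],
    [0,0,0],
    [0,0,0]
  ]
}}

```text
time: 19.75
tool_pos: [0.5518, 0.289, 0.3041]
tcp_rot: [1.872, 2.522, 0.002]
wrist_force: [-0.5, 0.0, -1.3]
width: 1.005
grip_force: 0.0
```

```bash
python3 - <<'E'
from h import *
totool([0.545,0.024,0.26])
C={n:read_camera(n) for n in("scene","top")}
for k,z in dict(brush_grip=.171,gate_post=.074,gate_index=.032).items():
  for n in C:
    for t in tip_of(n,k)[:1]: print(k,n,t["p"],atz(C[n],t["location"],z))
cv2.imwrite("pics/v6.png",cv2.resize(C["scene"]["image"][90:270,240:420],(540,540))[:,:,::-1])
E
```

```text
t 19.75 pos [0.5518 0.289  0.3041] yheading 16.831010790165003 z [ 0.0014  0.0007 -1.    ] F [-0.4893  0.0315 -1.2649] w 1.0047786490434267 0.0
units [-5.0336 -1.6656  0.8779]
brush_grip scene 0.81 [0.5468 0.2861 0.171 ]
brush_grip top 0.69 [ 0.3678 -0.2842  0.171 ]
gate_post scene 0.89 [0.5353 0.0209 0.074 ]
gate_post top 0.66 [0.5492 0.0255 0.074 ]
gate_index scene 0.63 [0.666 0.055 0.032]
gate_index top 0.76 [0.531  0.0793 0.032 ]
```

View pics/v6.png

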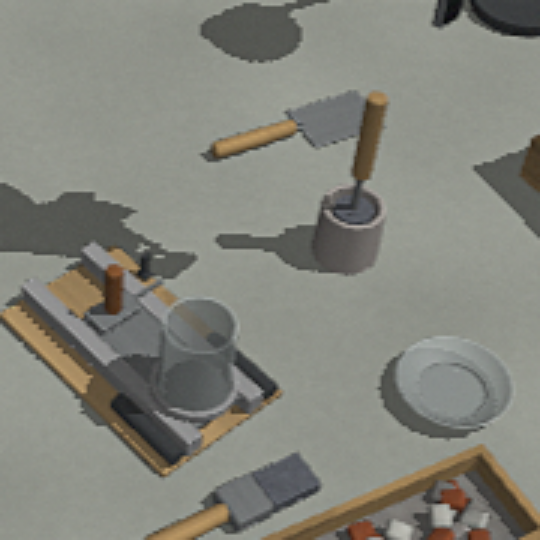

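Request:
{"method": "apply_moves", "body": {
  "fingers": [1,1,1,1,1,1,1,1,1,1,1,1],
  "travel": [
    [-0.5,-0.17,0],
    [-0.9,-0.3,0],
    [-1,-0.33,0],
    [-1,-0.33,0],
    [-0.9,-0.3,0],
    [-0.5,-0.17,0.2],
    [-0.23,-0.07,0.5],
    [0,0,0.6],
    [0,0,0.5],
    [0,0,0.2],
    [0,0,0],
    [0,0,0]
  ],
  "rotation": [
    [0,0,0],
    [0,0,0],
    [0,0,0],
    [0,0,0],
    [0,0,0],
    [0,0,0],
    [0,0,0],
    [0,0,0.2],
    [0,0,0.27],
    [0,0,0],
    [0,0,0],
    [0,0,0]
  ]
}}

```text
time: 21.35
tool_pos: [0.5453, 0.0295, 0.2043]
tcp_rot: [1.933, 2.476, 0.001]
wrist_force: [0.9, -0.4, -0.4]
width: 1.002
grip_force: 0.0
```

```bash
python3 - <<'E'
from h import *
totool([0.5455,0.024,0.055])
c=read_camera("wrist");save(c,"w7.png")
for k,z in dict(gate_post=.074,gate=.022,gate_index=.032,mark=.008,tube_rim=.12).items():
    for t in tip_of("wrist",k)[:2]: print(k,round(t["p"],2),np.round(t["location"],1),atz(c,t["location"],z))
print(proj(c,(.5455,.024,.092)))
E
```

```text
t 21.35 pos [0.5453 0.0295 0.2043] yheading 14.049972156351988 z [ 0.0012  0.     -1.    ] F [ 0.8866 -0.3811 -0.4112] w 1.0023804669208884 0.0
units [-0.1059 -0.0265  2.985 ]
gate_post 0.87 [255.6 180.9] [0.5454 0.0254 0.074 ]
gate 0.84 [257.8 170.6] [0.5484 0.0229 0.022 ]
gate_index 0.62 [256.8 113.4] [0.5322 0.0829 0.032 ]
mark 0.42 [226.9 107. ] [0.4995 0.0801 0.008 ]
tube_rim 0.97 [398.9 198.2] [0.6561 0.0521 0.12  ]
tube_rim 0.75 [364.4 175.8] [0.6231 0.0628 0.12  ]
[255.2374 188.0861]
```

View pics/w7.png

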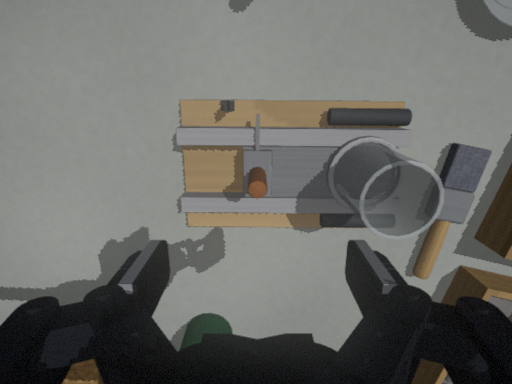

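Request:
{"method": "apply_moves", "body": {
  "fingers": [1,1,1,1,1,1,1,1,1,1],
  "travel": [
    [-0.1,0.01,0.2],
    [0,0,0.4],
    [0,0,0.5],
    [0,0,0.5],
    [0,0,0.5],
    [0,0,0.4],
    [0,0,0.3],
    [0,0,0.17],
    [0,0,0],
    [0,0,0]
  ],
  "rotation": [
    [0,0,0],
    [0,0,0],
    [0,0,0],
    [0,0,0],
    [0,0,0],
    [0,0,0],
    [0,0,0],
    [0,0,0],
    [0,0,0],
    [0,0,0]
  ]
}}

```text
time: 22.65
tool_pos: [0.547, 0.0245, 0.0554]
tcp_rot: [1.933, 2.475, 0.001]
wrist_force: [0.2, 0.1, 0.8]
width: 0.995
grip_force: 0.0
```

Request:
{"method": "apply_moves", "body": {
  "fingers": [0,0,0,0,0,0,0,0],
  "travel": [
    [0,0,0],
    [0,0,0],
    [0,0,0],
    [0,0,0],
    [0,0,0],
    [0,0,0],
    [0,0,0],
    [0,0,0]
  ],
  "rotation": [
    [0,0,0],
    [0,0,0],
    [0,0,0],
    [0,0,0],
    [0,0,0],
    [0,0,0],
    [0,0,0],
    [0,0,0]
  ],
  "newtons": 50
}}

```text
time: 23.45
tool_pos: [0.5466, 0.0246, 0.0552]
tcp_rot: [1.934, 2.475, 0.001]
wrist_force: [-1.3, 0.5, 4.8]
width: 0.196
grip_force: 48.7
```

```bash
python3 - <<'E'
from h import *
totool([0.545,0.024,0.055])
C={n:read_camera(n) for n in("wrist","top","scene")}
for n in C:
  save(C[n],n+"8.png")
  for k,z in dict(gate_index=.032,mark=.008).items():
    for t in tip_of(n,k)[:2]: print(n,k,round(t["p"],2),np.round(t["location"],1),atz(C[n],t["location"],z))
w=cv2.resize(C["wrist"]["image"][60:210,150:350],(520,390));t=cv2.resize(C["top"]["image"][190:260,190:260],(280,280));t=np.vstack([t,np.zeros((110,280,3),np.uint8)])
cv2.imwrite("pics/v8.png",np.hstack([w,t])[:,:,::-1])
E
```

```text
t 23.45 pos [0.5466 0.0246 0.0552] yheading 14.00939331255194 z [ 0.0005  0.0001 -1.    ] F [-1.2547  0.5406  4.7545] w 0.1964191767975843 48.697800636291504
units [-0.0035 -0.0346  0.0043]
wrist gate_index 0.89 [260.  124.2] [0.5342 0.0819 0.032 ]
wrist gate_index 0.16 [205.7 105.5] [0.504  0.0844 0.032 ]
wrist mark 0.69 [205.  106.4] [0.5001 0.0819 0.008 ]
scene gate_index 0.97 [293.6 183.4] [0.5317 0.0867 0.032 ]
```

View pics/v8.png

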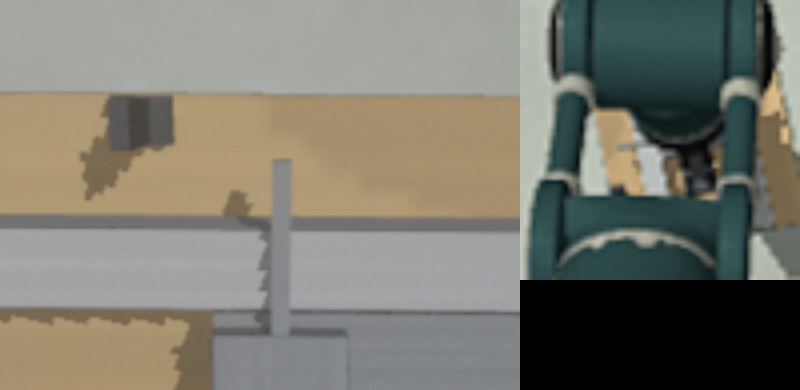

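Request:
{"method": "apply_moves", "body": {
  "fingers": [0,0,0,0,0,0,0,0],
  "travel": [
    [0,-0.06,0],
    [0,-0.1,0],
    [0,-0.12,0],
    [0,-0.12,0],
    [0,-0.1,0],
    [0,-0.06,0],
    [0,0,0],
    [0,0,0]
  ],
  "rotation": [
    [0,0,0],
    [0,0,0],
    [0,0,0],
    [0,0,0],
    [0,0,0],
    [0,0,0],
    [0,0,0],
    [0,0,0]
  ],
  "newtons": 60
}}

```text
time: 24.7
tool_pos: [0.5201, 0.0182, 0.0553]
tcp_rot: [1.933, 2.474, 0.004]
wrist_force: [4.7, 3.0, 1.7]
width: 0.191
grip_force: 58.8
```

```bash
cat > m.py <<'E'
from h import *
totool([0.545,0.024,0.055])
c=read_camera("wrist");g=cv2.cvtColor(c["image"],cv2.COLOR_RGB2GRAY)
for k in("gate_index","mark"):
    for t in tip_of("wrist",k)[:2]: print(k,round(t["p"],2),np.round(t["location"],1))
for r in (98,102,106,110,114,116,124,128,132,140,160): print(r,g[r,225:290:1])
save(c,"last.png")
E
python3 m.py
```

```text
t 24.7 pos [0.5201 0.0182 0.0553] yheading 13.994244180349344 z [ 0.0029  0.0008 -1.    ] F [4.7041 2.9927 1.7132] w 0.19128581025454655 58.83084833621979
units [-0.0073  0.5113  0.0072]
gate_index 0.79 [258.5 122.7]
mark 0.8 [248.8 105.6]
98 [149 148 148 147 149 147 148 150 149 149 137 133 136 105  84  84  87  85
  89  82  85  83  81  82  81  81  80  79  81  86  85  84  87  86  86  88
 112 139 149 149 149 150 148 150 148 146 148 149 147 149 149 151 149 150
 150 148 149 149 150 150 150 148 148 149 145]
102 [150 149 150 149 148 150 150 149 150 133 104 101 100  89  85  83  83  83
  73  74  84  88  86  87  86  87  86  80  81  84  82  87  86  85  84  84
 112 142 150 151 149 148 153 150 150 151 149 150 151 150 150 151 150 149
 148 149 151 149 150 150 150 150 149 150 149]
106 [150 149 151 151 150 149 149 150 150 146 140 125  97  78  70  65  70  67
  67  75  82  84  86  85  87  86  85  82  78  84  86  84  85  82  82  85
 123 149 149 151 149 150 151 150 150 149 149 150 151 150 149 149 149 150
 150 150 151 152 151 150 149 150 152 150 150]
110 [148 148 149 150 149 149 149 151 150 150 133 101  
[... 1397 characters left out ...]
148 149 150 148 143 130 132 129 131 130 129
 135 146 150 149 149 149 148 149 151 151 150 149 150 148 151 149 150 151
 149 149 150 150 151 147 152 149 149 150 149]
140 [149 151 150 150 150 150 152 148 150 151 150 145 140 126 103 102 101 102
 102 122 146 150 151 148 149 151 151 150 149 143 128 131 131 127 131 130
 137 147 150 150 149 150 149 150 151 151 150 150 151 151 150 151 149 149
 149 150 150 150 149 149 150 150 151 151 150]
160 [158 160 159 159 160 159 159 159 159 158 159 158 159 158 158 159 159 159
 159 160 158 157 158 154 149 134 110 109 110 121 131 131 130 129 131 130
 146 159 158 159 159 158 159 159 159 158 158 159 159 160 158 160 158 158
 159 159 159 159 158 159 159 159 158 157 159]
```

Request:
{"method": "apply_moves", "body": {
  "fingers": [0,0,0,0,0,0],
  "travel": [
    [0,-0.04,0],
    [0,-0.04,0],
    [0,-0.02,0],
    [0,0,0],
    [0,0,0],
    [0,0,0]
  ],
  "rotation": [
    [0,0,0],
    [0,0,0],
    [0,0,0],
    [0,0,0],
    [0,0,0],
    [0,0,0]
  ]
}}

```text
time: 25.45
tool_pos: [0.5155, 0.0171, 0.0553]
tcp_rot: [1.933, 2.474, 0.004]
wrist_force: [5.1, 3.9, 1.5]
width: 0.192
grip_force: 58.7
```

```bash
sed -i 's/(98,102.*160)/(110,114,115,116,117,118,124,128,132)/; s/225:290:1/240:280/' m.py; python3 m.py; python3 -c "
import cv2;i=cv2.imread('pics/last.png')[85:165,210:310];cv2.imwrite('pics/v9.png',cv2.resize(i,(700,560),interpolation=0))"
```

```text
t 25.45 pos [0.5155 0.0171 0.0553] yheading 13.993155659240335 z [ 0.0031  0.0009 -1.    ] F [5.054  3.9123 1.4772] w 0.1917422856583723 58.74322950839996
units [-0.0082  0.6063  0.0072]
gate_index 0.56 [258.6 122.2]
mark 0.68 [255.9 105.1]
110 [148 148 137 112 102  94  81  70  67  67  65  67  69  74  81  83  83  82
  83  82  81  84  87  84  86  84  84  84  86 122 148 148 147 150 149 152
 151 147 149 148]
114 [102 102 103 101 103  94  78  68  70  65  67  69  65  70  80  85  84  83
  83  85  83  85  85  81  79  85  82  80  85 121 148 148 148 148 150 148
 149 149 148 149]
115 [102 104 103 102 102  93  75  66  69  68  65  65  70  69  77  83  83  81
  84  84  85  84  85  83  85  82  84  82  82 121 149 150 148 151 146 149
 148 148 148 149]
116 [100 104 102 102 101 100  96  96  93  95  96  92  93  91  87  86  82  80
  84  82  83  89  98  99  99 119 137 137 131 138 151 150 148 150 149 148
 148 149 150 148]
117 [102 103 103 101 103 103 101 102 102 103 104 100 101 101  88  86  83  82
  82  85  83  91  98 102 120 146 148 149 147 146 151 150 148 148 151 149
 150 150 150 150]
118 [104 101 101 103 104 104 103 104 102 103 104 103 103 101  93  89  90  99
 109 111 108 117 132 126 129 150 148 150 150 150 149 150 150 149 149 150
 151 149 151 150]
124 [102 104 102 103 104 103 104 102 104 100 104 120 146 151 142 129 130 127
 130 130 129 135 145 150 148 152 149 151 150 151 151 150 150 150 150 149
 152 150 152 151]
128 [102 102 101 104 102 102 123 144 149 147 149 149 149 149 143 131 128 128
 129 130 130 136 144 149 149 147 148 150 148 148 148 149 150 148 148 149
 149 149 148 150]
132 [100 122 138 137 123 128 148 148 148 148 148 148 149 147 140 128 129 130
 129 129 129 134 145 148 149 149 149 148 150 148 148 147 150 149 149 149
 147 149 149 147]
```

View pics/v9.png

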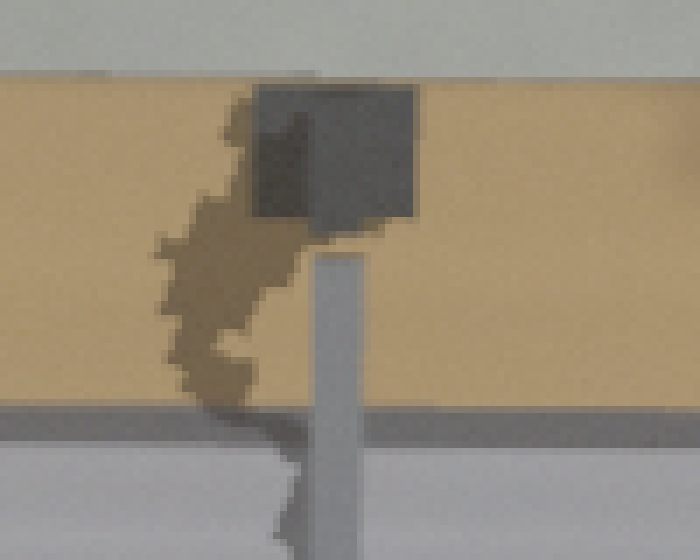

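```bash
python3 -c "
from h import *
totool([0.5155,0.0171,0.0553]);print(finish_job())"
```

```text
t 25.6 pos [0.5155 0.0171 0.0553] yheading 13.993865472047553 z [ 0.0031  0.0009 -1.    ] F [4.6968 3.7849 2.1001] w 0.19306045172901873 58.74330282211304
units [ 0.0006  0.0009 -0.0009]
the job is handed in; nothing more can be done
None
```

I brushed the tube down to its floor twice and stood the brush back in its pot, then handed the job in at 25.6 s still gripping the gate post, with the pointer level with the mark to about 0.3 mm in the last wrist picture.

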